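Top up the bottle mixer and start it

TASK

Two of the mixer's six pockets are empty: fill just those with the two yellow-capped spare bottles from the blue tray, setting each down upright and gently, not dropped, and leave the red-capped bottle and the bottles already loaded where they are. With both spares in and let go, start the run on the mixer's console by pressing the yellow key, then the blue, then the green, one at a time, each fully down and then let up; never press the red key. Do not disturb the other things on the bench.

Things in the scene. Friction and masses are not known exactly. Their poses are not given: they have to be found in the camera images.
- spare_1_mid (a point): spare, YELLOW cap, standing in the blue supply tray (fixed, 200 x 200 mm, tray floor 3 mm above the bench, rim 13 mm high, neighbours at least 75 mm apart centre to centre): amber bottle 100 mm tall: round body 38 mm in diameter with a white label, screw cap 33 mm in diameter on the top 24 mm; 0.10 to 0.20 kg; this point is on its axis, 50 mm above its underside; z is the bottle's axis
- spare_2_mid (a point): spare, YELLOW cap, standing in the blue supply tray (fixed, 200 x 200 mm, tray floor 3 mm above the bench, rim 13 mm high, neighbours at least 75 mm apart centre to centre): amber bottle 100 mm tall: round body 38 mm in diameter with a white label, screw cap 33 mm in diameter on the top 24 mm; 0.10 to 0.20 kg; this point is on its axis, 50 mm above its underside; z is the bottle's axis
- red_bottle_mid (a point): the bottle with the RED cap in the blue supply tray, not for use: amber bottle 100 mm tall: round body 38 mm in diameter with a white label, screw cap 33 mm in diameter on the top 24 mm; 0.10 to 0.20 kg; this point is on its axis, 50 mm above its underside; z is the bottle's axis
- loaded_1_mid (a point): YELLOW-capped bottle already standing in one of the six pockets: amber bottle 100 mm tall: round body 38 mm in diameter with a white label, screw cap 33 mm in diameter on the top 24 mm; 0.10 to 0.20 kg; this point is on its axis, 50 mm above its underside; z is the bottle's axis
- loaded_2_mid (a point): YELLOW-capped bottle already standing in one of the six pockets: amber bottle 100 mm tall: round body 38 mm in diameter with a white label, screw cap 33 mm in diameter on the top 24 mm; 0.10 to 0.20 kg; this point is on its axis, 50 mm above its underside; z is the bottle's axis
- loaded_3_mid (a point): YELLOW-capped bottle already standing in one of the six pockets: amber bottle 100 mm tall: round body 38 mm in diameter with a white label, screw cap 33 mm in diameter on the top 24 mm; 0.10 to 0.20 kg; this point is on its axis, 50 mm above its underside; z is the bottle's axis
- loaded_4_mid (a point): YELLOW-capped bottle already standing in one of the six pockets: amber bottle 100 mm tall: round body 38 mm in diameter with a white label, screw cap 33 mm in diameter on the top 24 mm; 0.10 to 0.20 kg; this point is on its axis, 50 mm above its underside; z is the bottle's axis
- pocket_1 (a point): pocket 1 of 6, may be empty or full: square well 48 mm wide, 24 mm deep, in the aluminium plate (top 75 mm above the bench) of the fixed white mixer; this point: centre of its black floor, 51 mm above the bench. A seated bottle's top is 151 mm up. Two rows of three, 82 mm apart; x points to the mixer's back, y to its left, where the 95 mm high key console is
- pocket_2 (a point): pocket 2 of 6, may be empty or full: square well 48 mm wide, 24 mm deep, in the aluminium plate (top 75 mm above the bench) of the fixed white mixer; this point: centre of its black floor, 51 mm above the bench. A seated bottle's top is 151 mm up. Two rows of three, 82 mm apart; x points to the mixer's back, y to its left, where the 95 mm high key console is
- pocket_3 (a point): pocket 3 of 6, may be empty or full: square well 48 mm wide, 24 mm deep, in the aluminium plate (top 75 mm above the bench) of the fixed white mixer; this point: centre of its black floor, 51 mm above the bench. A seated bottle's top is 151 mm up. Two rows of three, 82 mm apart; x points to the mixer's back, y to its left, where the 95 mm high key console is
- pocket_4 (a point): pocket 4 of 6, may be empty or full: square well 48 mm wide, 24 mm deep, in the aluminium plate (top 75 mm above the bench) of the fixed white mixer; this point: centre of its black floor, 51 mm above the bench. A seated bottle's top is 151 mm up. Two rows of three, 82 mm apart; x points to the mixer's back, y to its left, where the 95 mm high key console is
- pocket_5 (a point): pocket 5 of 6, may be empty or full: square well 48 mm wide, 24 mm deep, in the aluminium plate (top 75 mm above the bench) of the fixed white mixer; this point: centre of its black floor, 51 mm above the bench. A seated bottle's top is 151 mm up. Two rows of three, 82 mm apart; x points to the mixer's back, y to its left, where the 95 mm high key console is
- pocket_6 (a point): pocket 6 of 6, may be empty or full: square well 48 mm wide, 24 mm deep, in the aluminium plate (top 75 mm above the bench) of the fixed white mixer; this point: centre of its black floor, 51 mm above the bench. A seated bottle's top is 151 mm up. Two rows of three, 82 mm apart; x points to the mixer's back, y to its left, where the 95 mm high key console is
- key_yellow_top (a point): centre of the top of the round yellow key, 28 mm in diameter, facing up, on the raised console at the mixer's left end; about 118 mm above the bench when up; four keys in a square 50 mm apart, their order differs from time to time
- key_yellow (a joint): travel of the yellow spring key in m: 0 up, 0.006 fully down; it starts to move at about 1.2 N, is fully down at 4 N, and springs back when let go
- key_blue_top (a point): centre of the top of the round blue key, 28 mm in diameter, facing up, on the raised console at the mixer's left end; about 118 mm above the bench when up; four keys in a square 50 mm apart, their order differs from time to time
- key_blue (a joint): travel of the blue spring key in m: 0 up, 0.006 fully down; it starts to move at about 1.2 N, is fully down at 4 N, and springs back when let go
- key_green_top (a point): centre of the top of the round green key, 28 mm in diameter, facing up, on the raised console at the mixer's left end; about 118 mm above the bench when up; four keys in a square 50 mm apart, their order differs from time to time
- key_green (a joint): travel of the green spring key in m: 0 up, 0.006 fully down; it starts to move at about 1.2 N, is fully down at 4 N, and springs back when let go
- key_red (a joint): travel of the red spring key in m: 0 up, 0.006 fully down; it starts to move at about 1.2 N, is fully down at 4 N, and springs back when let go; it is the one of the four keys left over: the fourth corner of the square that the yellow, blue and green key tops make
- beaker: glass beaker, 68 mm wide, 85 mm tall, loose; bystander; origin at the centre of its underside
- tip_box: blue box with clear lid, 85 x 120 x 75 mm, loose; bystander; origin at the centre of its underside
- pipette: white hand pipette lying on the bench, 26 mm high, about 235 mm long, along x, loose; bystander; origin at the centre of its underside
- timer: white square timer, 70 x 70 x 22 mm, lying on the bench, loose; bystander; origin at the centre of its underside

How it is judged:
On the way, in this order (a step that is already met when the one before it is completed fails the run):
1. one spare stands in an empty pocket, let go (((((horizontal distance between spare_1_mid and pocket_1 below 0.01 m or horizontal distance between spare_1_mid and pocket_2 below 0.01 m or horizontal distance between spare_1_mid and pocket_3 below 0.01 m or horizontal distance between spare_1_mid and pocket_4 below 0.01 m or horizontal distance between spare_1_mid and pocket_5 below 0.01 m or horizontal distance between spare_1_mid and pocket_6 below 0.01 m) and height (world z) of spare_1_mid between 0.096 and 0.106 m and angle between spare_1_mid's own z axis and vertical below 0.1 rad) and contact force between the fingers and spare_1 below 0.1 N) or (((horizontal distance between spare_2_mid and pocket_1 below 0.01 m or horizontal distance between spare_2_mid and pocket_2 below 0.01 m or horizontal distance between spare_2_mid and pocket_3 below 0.01 m or horizontal distance between spare_2_mid and pocket_4 below 0.01 m or horizontal distance between spare_2_mid and pocket_5 below 0.01 m or horizontal distance between spare_2_mid and pocket_6 below 0.01 m) and height (world z) of spare_2_mid between 0.096 and 0.106 m and angle between spare_2_mid's own z axis and vertical below 0.1 rad) and contact force between the fingers and spare_2 below 0.1 N))), for 0.1 s.
2. both spares stand in pockets, let go ((horizontal distance between spare_1_mid and pocket_1 below 0.01 m or horizontal distance between spare_1_mid and pocket_2 below 0.01 m or horizontal distance between spare_1_mid and pocket_3 below 0.01 m or horizontal distance between spare_1_mid and pocket_4 below 0.01 m or horizontal distance between spare_1_mid and pocket_5 below 0.01 m or horizontal distance between spare_1_mid and pocket_6 below 0.01 m) and height (world z) of spare_1_mid between 0.096 and 0.106 m and angle between each of spare_1_mid, spare_2_mid's own z axis and vertical below 0.1 rad and (horizontal distance between spare_2_mid and pocket_1 below 0.01 m or horizontal distance between spare_2_mid and pocket_2 below 0.01 m or horizontal distance between spare_2_mid and pocket_3 below 0.01 m or horizontal distance between spare_2_mid and pocket_4 below 0.01 m or horizontal distance between spare_2_mid and pocket_5 below 0.01 m or horizontal distance between spare_2_mid and pocket_6 below 0.01 m) and height (world z) of spare_2_mid between 0.096 and 0.106 m and contact force between the fingers and spare_1 below 0.1 N and contact force between the fingers and spare_2 below 0.1 N), for 0.1 s.
3. the yellow key is pressed down (value of joint key_yellow above 0.0045 m and value of joint each of key_blue, key_green below 0.0015 m), for 0.02 s.
4. then the blue key is pressed down, the yellow one up again (value of joint key_blue above 0.0045 m and value of joint each of key_yellow, key_green below 0.0015 m), for 0.02 s.
5. then the green key is pressed down, the others up (value of joint key_green above 0.0045 m and value of joint each of key_yellow, key_blue below 0.0015 m), for 0.02 s.
At the end, for the whole second after the job is handed in: Both spares stand upright (within 0.1 rad) on pocket floors, each within 10 mm of its pocket's centre, let go and at rest; the four loaded bottles are within 12 mm and the red-capped bottle within 15 mm of where they started; all four keys are up (within 1.5 mm) (all of step 2 and distance of each of loaded_1_mid, loaded_2_mid, loaded_3_mid, loaded_4_mid from where it was at the start of the episode below 0.012 m and distance of red_bottle_mid from where it was at the start of the episode below 0.015 m and value of joint each of key_yellow, key_blue, key_green, key_red below 0.0015 m and linear speed of each of spare_1, spare_2 below 0.03 m/s); the robot touches nothing.
It fails at once if a bottle already in a pocket is taken out or displaced (over 15 mm, or tilted); or the red-capped bottle is moved more than 15 mm ((distance of any of loaded_1_mid, loaded_2_mid, loaded_3_mid, loaded_4_mid from where it was at the start of the episode above 0.015 m or angle between any of loaded_1_mid, loaded_2_mid, loaded_3_mid, loaded_4_mid's own z axis and vertical above 0.3 rad) or distance of red_bottle_mid from where it was at the start of the episode above 0.015 m).
It fails at once if a spare is dropped (free fall of more than about 15 mm) ((contact force between spare_1 and anything else below 0.05 N and linear speed of spare_1 above 0.55 m/s) or (contact force between spare_2 and anything else below 0.05 N and linear speed of spare_2 above 0.55 m/s)).
It fails at once if any key is pressed before both empty pockets are filled (value of joint any of key_yellow, key_blue, key_green, key_red above 0.003 m and not (((horizontal distance between spare_1_mid and pocket_1 below 0.01 m or horizontal distance between spare_1_mid and pocket_2 below 0.01 m or horizontal distance between spare_1_mid and pocket_3 below 0.01 m or horizontal distance between spare_1_mid and pocket_4 below 0.01 m or horizontal distance between spare_1_mid and pocket_5 below 0.01 m or horizontal distance between spare_1_mid and pocket_6 below 0.01 m) and height (world z) of spare_1_mid between 0.096 and 0.106 m and angle between spare_1_mid's own z axis and vertical below 0.1 rad) and ((horizontal distance between spare_2_mid and pocket_1 below 0.01 m or horizontal distance between spare_2_mid and pocket_2 below 0.01 m or horizontal distance between spare_2_mid and pocket_3 below 0.01 m or horizontal distance between spare_2_mid and pocket_4 below 0.01 m or horizontal distance between spare_2_mid and pocket_5 below 0.01 m or horizontal distance between spare_2_mid and pocket_6 below 0.01 m) and height (world z) of spare_2_mid between 0.096 and 0.106 m and angle between spare_2_mid's own z axis and vertical below 0.1 rad))).
It fails at once if the red key is pressed; or two keys are down at once (value of joint key_red above 0.003 m or (value of joint each of key_yellow, key_blue above 0.003 m or value of joint each of key_yellow, key_green above 0.003 m or value of joint each of key_blue, key_green above 0.003 m)).
It fails at once if the beaker, tip box, pipette or timer is shifted by more than 20 mm (distance of any of beaker, tip_box, pipette, timer from where it was at the start of the episode above 0.02 m).
It also fails if it takes over 67 s, if anything falls off the work surface, if the arm or the gripper's body presses on something with over 40 N, if the wrist force passes 120 N, or if a joint passes its speed limit or range.

ROBOT

A 6-joint arm with a two-finger parallel gripper is mounted at the origin on the work surface. World frame = base frame: x ahead of the robot, y to its left, z up, the work surface at z = 0. Lengths are in m, angles in rad, forces in N, time in s.
With the tool pointing down it reaches from about 0.4 to 0.825 m from the base axis. Payload 7 kg.
Tool frame: the origin (TCP) lies where the fingers leave the gripper's body, on its centre line; the fingertips stand 66 mm ahead of it and the grasp point (between the pads) lies 47 mm ahead of it; z points along the fingers, y is the direction in which the jaws open and shut (so a half turn about z gives the same grasp; the last joint's range is limited). The gripper opens to 88 mm and grips with 3 to 60 N. Pads are 19 mm wide; open, the fingers measure 130 mm over their backs; the gripper's body (78 mm by 193 mm) begins 47 mm behind the grasp point.
Start: joints at [1.474, 0.359, 0.012, 0, -1.224, -0.288], TCP at [0.253, 0.626, 0.292] pointing down, gripper open.
Joint ranges: [-3.07, 3.07], [-1.43, 2.12], [-1.02, 1.25], [-3.03, 1.67], [-3.05, -0], [-3.03, 3.03]. Speed limits (rad/s): [2.39, 2.39, 3.01, 3.14, 3.14, 3.14].

INTERFACE

Orientations are given as a unit quaternion [x, y, z, w].
In Python, from bench import robot gives the robot as it stands. The module is installed in compiled form; this text tells all that it offers.
- The arm moves only by the tool jog_arm, never from a script. Its argument "steps" is a list of rows, each a list of 7 numbers: the shift along the world's x, y, z in mm, then the turn, a rotation vector about the world's x, y, z in rad, then the opening, from -1 (shut) to 1 (fully open). In form: [[dx, dy, dz, ax, ay, az, jaw], ...]. A call has 1 to 10 rows; each row is the pose to reach, as a shift and turn from the pose commanded when the call began; what a row does not reach only later rows make up. A row lasts 1/8 s, in which the tool goes at most 62.5 mm and 10.7 degrees, less where a joint would pass 70% of its speed; a pose out of reach is approached as far as the arm can. A call with a gripper value outside its range is refused whole. The fingers move at their own pace and stop on an object; "squeeze" is the grip in N (left out, the last holds). Time passes only in rows, so rows that repeat a pose let the fingers close. It gives the time, the measured TCP pose, the force and the opening at its end, in the units of the state.
- robot.get_obs(): the state, without advancing time (a new reading comes with each control period).
- robot.camera(name): name is "scene" or "top" or "wrist"; returns the picture (420x560x3 uint8, red, green, blue); there is no depth.
- robot.camera_params(name): a dict with "fov_y" (degrees; the focal length in pixels is half the picture's height over the tangent of half this angle, whatever the lens; pixels are square), "cx", "cy" (the principal point, pixels), "k1" (the pictures are not rectified: a ray, as slopes to the right and down, at radius r is drawn at 1 + k1 r^2 times it, then the intrinsics apply), "T" (4x4, takes a point from camera to world coordinates). Camera axes: x right, y down, z forward; pixel columns grow to the right and rows downward; lengths in m; the calibration is good to about 2 mm. A picture is of the moment at which its call begins: read the wrist's pose just before it. camera_params takes no time and is no camera call; for the wrist camera it gives the pose at the moment of the call.
- robot.job_done(): hands the job in, once; it reports no verdict.
The state is a dict: "clock": time; "qpos": joint angles; "joint_velocities": joint speeds; "effort": joint torques, N m; "position": TCP position; "tcp_rot": TCP orientation; "contact_force": force on the tool from outside, world axes, zero at the start; "wrist_torque": the same for the moment, N m; "width": finger opening in m.
Only numpy, scipy, OpenCV 4.12 (cv2) and the standard library are available. Lean on these libraries where they do the work, as an engineer would, in place of code of your own. Each camera call takes 0.05 s, during which the arm holds its last target.

## Working session

There is one attempt and no reset: what is moved stays moved. The work goes in short steps, Python scripts to look and compute and a tool call to move; the robot and the scene stay as the last step left them, time stands still between calls to the robot, and variables do not carry over. Pictures are saved under pics/ and viewed, and the job is handed in when it is done.

Besides the shell and the picture viewer there is one more tool, called after "Call:" as name([rows], argument=value, ...), one row to a line, values as JSON. jog_arm: Moves the arm, as the interface text tells. Its arguments: {"type":"object","properties":{"steps":{"type":"array"},"squeeze":{"type":"number"}},"required":["steps"]}

```bash
mkdir -p pics
python3 - <<'E'
from bench import robot
import cv2
o=robot.get_obs(); print(o['clock'],o['position'],o['tcp_rot'],o['width'],o['contact_force'])
for n in ['top','scene','wrist']:
    p=robot.camera_params(n); print(n,p)
    cv2.imwrite(f'pics/{n}0.png',robot.camera(n)[:,:,::-1])
E
```

```text
0.0 [0.25324306 0.62527976 0.2912403 ] [ 9.81538582e-01 -1.91262483e-01 -8.59734573e-05  8.16239503e-04] 0.08729792880458323 [ 0.18792783  0.21004155 -0.00232564]
top {'fov_y': 54.27865285314893, 'cx': 281.3403045674886, 'cy': 207.265849919967, 'k1': -0.01287149135017679, 'T': array([[-0.00650652, -0.99875125,  0.0495339 ,  0.53363872],
       [-0.99975482,  0.00754552,  0.02081746,  0.04935172],
       [-0.02116523, -0.04938631, -0.99855547,  1.08086589],
       [ 0.        ,  0.        ,  0.        ,  1.        ]])}
scene {'fov_y': 55.89155534921452, 'cx': 276.696813113397, 'cy': 212.17102552068832, 'k1': -0.009378227651454853, 'T': array([[-0.32238141,  0.78715382, -0.52579377,  1.25037983],
       [ 0.94648455,  0.25900343, -0.19257262,  0.30509186],
       [-0.01540188, -0.55973751, -0.82852683,  1.13279051],
       [ 0.        ,  0.        ,  0.        ,  1.        ]])}
wrist {'fov_y': 66.64580906597793, 'cx': 281.5963815666504, 'cy': 205.81360000123888, 'k1': 0.011879338885154836, 'T': array([[-0.37491863, -0.88702883, -0.26947332,  0.32496201],
       [-0.92705436,  0.35951261,  0.10639973,  0.59575322],
       [ 0.00249943,  0.28970766, -0.95711192,  0.38326305],
       [ 0.        ,  0.        ,  0.        ,  1.        ]])}
```

View pics/top0.png

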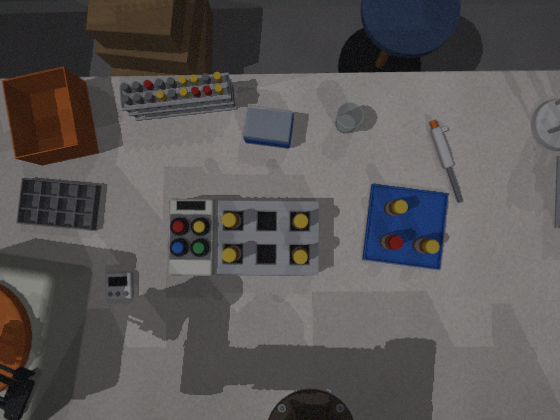

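View pics/scene0.png

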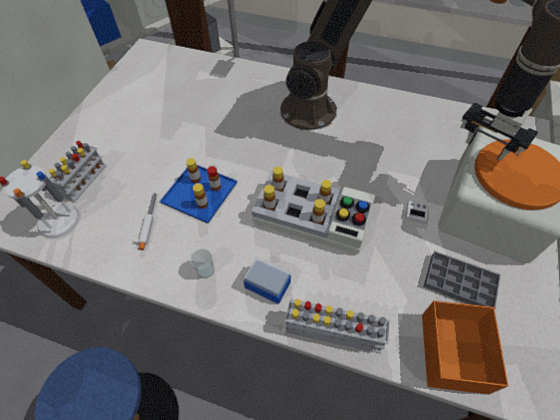

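View pics/wrist0.png

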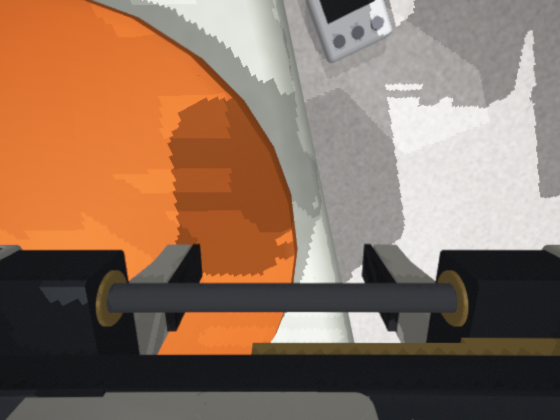

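The top view shows two empty black pockets at (267,221) and (266,254). The spares are at (399,207) and (430,246), the red-capped bottle is at (395,243), and the keys are red (179,226), yellow (199,226), blue (179,247) and green (199,247). Next I'll zoom in and measure.

```bash
cat > h.py <<'E'
import numpy as np, cv2
from scipy.spatial.transform import Rotation as R
from scipy.optimize import least_squares
def cam(p):
    f=210/np.tan(np.radians(p['fov_y']/2)); return f
def proj(p,X):
    T=p['T']; X=np.atleast_2d(X); c=(X-T[:3,3])@T[:3,:3]; s=c[:,:2]/c[:,2:]
    r2=(s**2).sum(1,keepdims=True); s=s*(1+p['k1']*r2)
    return s*cam(p)+[p['cx'],p['cy']]
def unproj(p,uv,z):
    s0=(np.atleast_2d(uv)-[p['cx'],p['cy']])/cam(p); s=s0.copy()
    for _ in range(10): s=s0/(1+p['k1']*(s**2).sum(1,keepdims=True))
    d=np.c_[s,np.ones(len(s))]@p['T'][:3,:3].T; o=p['T'][:3,3]
    return o+d*((z-o[2])/d[:,2])[:,None]
E
python3 - <<'E'
import cv2
a=cv2.imread('pics/top0.png'); 
cv2.imwrite('pics/z1.png',cv2.resize(a[190:290,160:330],None,fx=4.7,fy=4.7,interpolation=cv2.INTER_CUBIC))
cv2.imwrite('pics/z2.png',cv2.resize(a[175:275,355:455],None,fx=6,fy=6,interpolation=cv2.INTER_CUBIC))
a=cv2.imread('pics/scene0.png'); 
cv2.imwrite('pics/z3.png',cv2.resize(a[145:255,150:385],None,fx=3.4,fy=3.4,interpolation=cv2.INTER_CUBIC))
E
```

```text
(no output)
```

View pics/z1.png

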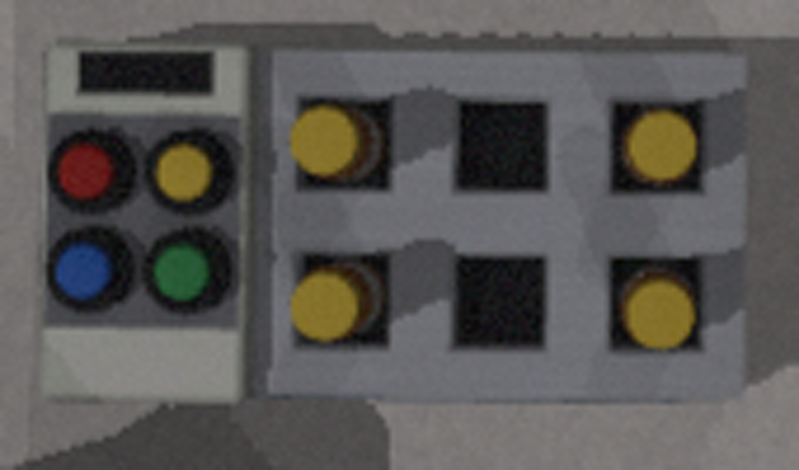

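View pics/z2.png

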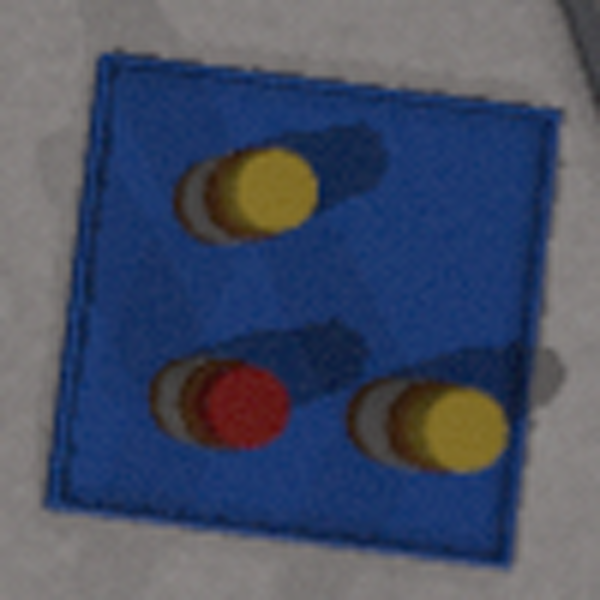

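View pics/z3.png

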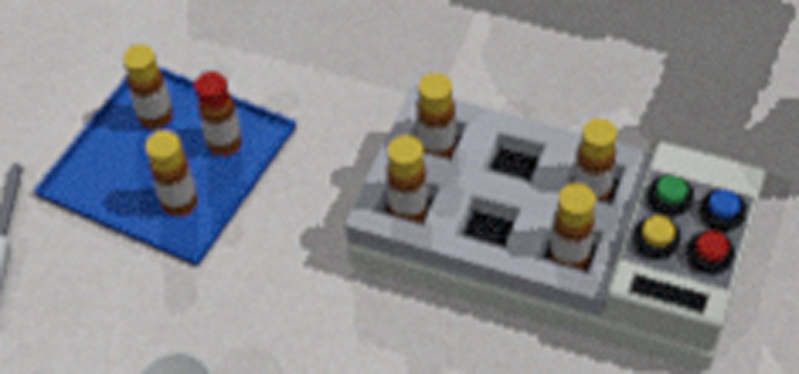

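```bash
cat > m.py <<'E'
from h import *
from bench import robot
p=robot.camera_params('top'); a=cv2.imread('pics/top0.png').astype(float)
def cen(box,score,z,name):
    x0,y0,x1,y1=box; s=score(a[y0:y1,x0:x1]); s=np.clip(s,0,1)
    yy,xx=np.mgrid[y0:y1,x0:x1]; uv=[(s*xx).sum()/s.sum(),(s*yy).sum()/s.sum()]
    print(name,np.round(uv,2),'area',s.sum().round(1),np.round(unproj(p,uv,z)[0]*1000,1))
    return unproj(p,uv,z)[0]
yel=lambda c:(np.minimum(c[...,1],c[...,2])-c[...,0]-40)/30*((c[...,1]>0.62*c[...,2]))
red=lambda c:(c[...,2]-np.maximum(c[...,0],c[...,1])-30)/40
gre=lambda c:(c[...,1]-np.maximum(c[...,0],c[...,2])-15)/30
blu=lambda c:(c[...,0]-np.maximum(c[...,1],c[...,2])-30)/40
S=[cen((388,195,412,217),yel,.103,'sA'),cen((418,236,442,257),yel,.103,'sB'),cen((384,232,407,253),red,.103,'red')]
for i,b in enumerate([(219,210,242,232),(290,210,312,232),(219,243,242,266),(290,245,312,268)]): cen(b,yel,.151,'L%d'%i)
cen((190,217,210,237),yel,.118,'ky');cen((169,216,190,237),red,.118,'kr');cen((169,237,190,258),blu,.118,'kb');cen((189,237,210,258),gre,.118,'kg')
dark=lambda c:(75-c.max(-1))/35
P=[cen((253,209,281,233),dark,.075,'p1'),cen((253,242,281,267),dark,.075,'p2')]
print('row angle deg (x axis of mixer)',np.degrees(np.arctan2(*(P[0]-P[1])[[1,0]])),np.linalg.norm(P[0]-P[1]))
E
python3 m.py
```

```text
sA [400.07 206.24] area 129.1 [ 582.4 -212.7  103. ]
sB [431.6  246.23] area 128.4 [ 487.2 -285.1  103. ]
red [395.26 242.32] area 139.0 [ 497.  -199.6  103. ]
L0 [228.27 219.58] area 145.1 [552.6 189.7 151. ]
L1 [300.46 220.59] area 147.7 [549.2  25.6 151. ]
L2 [228.45 254.82] area 145.8 [472.7 189.4 151. ]
L3 [299.96 256.54] area 147.5 [468.1  27.4 151. ]
ky [198.43 226.3 ] area 87.2 [537.9 265.4 118. ]
kr [177.56 226.08] area 94.2 [538.7 315.  118. ]
kb [176.91 247.29] area 56.1 [488.8 316.3 118. ]
kg [198.02 247.64] area 69.6 [487.7 266.2 118. ]
p1 [266.14 220.72] area 352.5 [550.7 107.9  75. ]
p2 [265.71 253.79] area 365.9 [469.8 109.3  75. ]
row angle deg (x axis of mixer) -1.0062076914225526 0.08089480785203379
```

Call:
jog_arm([
  [24,-50,1,0,0,-0.12,1],
  [48,-100,2,0,0,-0.24,1],
  [72,-150,3,0,0,-0.36,1],
  [96,-200,4,0,0,-0.48,1],
  [120,-250,5,0,0,-0.6,0.5],
  [144,-300,6,0,0,-0.72,0.5],
  [168,-350,7,0,0,-0.84,0.5],
  [192,-400,8,0,0,-0.96,0.5],
  [216,-450,9,0,0,-1.08,0.5],
  [240,-500,9,0,0,-1.19,0.5],
], squeeze=15)

```text
clock: 1.4
position: [0.4938, 0.1239, 0.3014]
tcp_rot: [-0.704, 0.71, -0.0, 0.0]
contact_force: [0.7, 0.8, 0.3]
width: 0.0654
```

Call:
jog_arm([
  [13,-48,0,0,0,0,0.4],
  [25,-96,0,0,0,0,0.4],
  [38,-144,0,0,0,0,0.4],
  [50,-192,0,0,0,0,0.4],
  [63,-240,0,0,0,0,0.4],
  [76,-288,0,0,0,0,0.4],
  [89,-337,0,0,0,0,0.4],
  [89,-337,0,0,0,0,0.4],
])

```text
clock: 2.4
position: [0.5824, -0.2144, 0.3]
tcp_rot: [-0.704, 0.71, 0.001, -0.001]
contact_force: [-0.2, 0.4, -0.6]
width: 0.0615
```

```bash
cat > w.py <<'E'
from h import *
from bench import robot
import sys
o=robot.get_obs(); print(o['clock'],o['position'],o['width'],o['contact_force'])
p=robot.camera_params('wrist'); im=robot.camera('wrist')[:,:,::-1].copy()
n=sys.argv[1]; cv2.imwrite(f'pics/{n}.png',im); np.save(f'pics/{n}.npy',p,allow_pickle=True)
E
python3 w.py w1
python3 - <<'E'
from h import *
p=np.load('pics/w1.npy',allow_pickle=True).item(); im=cv2.imread('pics/w1.png')
for c in [(582.4,-212.7),(487.2,-285.1),(497,-199.6)]:
    t=np.linspace(0,2*np.pi,24); X=np.c_[c[0]/1000+.0165*np.cos(t),c[1]/1000+.0165*np.sin(t),0*t+.103]
    for q in proj(p,X): cv2.circle(im,tuple(int(v) for v in q),1,(255,0,255),-1)
cv2.imwrite('pics/w1o.png',im)
E
```

```text
2.4 [ 0.58242978 -0.2143546   0.29995009] 0.06149680816356707 [-0.1811095   0.43739475 -0.62543263]
```

View pics/w1o.png

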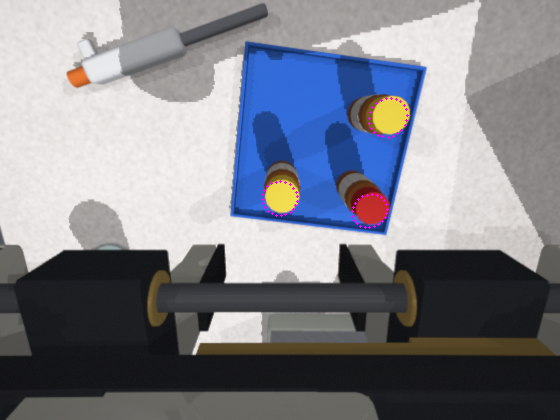

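The projected caps from the top-camera fix match the wrist view, with spare A's cap at (281,196) and the red cap at (371,209). Going down to grasp A.

Call:
jog_arm([
  [0,1,-40,0,0,0,0.4],
  [0,1,-80,0,0,0,0.4],
  [0,1,-115,0,0,0,0.4],
  [0,1,-145,0,0,0,0.4],
  [0,1,-170,0,0,0,0.4],
  [0,1,-190,0,0,0,0.4],
  [0,1,-190,0,0,0,0.4],
])

```text
clock: 3.32
position: [0.5813, -0.2093, 0.1098]
tcp_rot: [-0.706, 0.708, 0.001, -0.001]
contact_force: [0.5, -0.3, 0.0]
width: 0.0611
```

Call:
jog_arm([
  [0,0,0,0,0,0,0.0],
  [0,0,0,0,0,0,-0.3],
  [0,0,0,0,0,0,-0.5],
  [0,0,0,0,0,0,-0.5],
  [0,0,0,0,0,0,-0.5],
  [0,0,0,0,0,0,-0.5],
], squeeze=15)

```text
clock: 4.08
position: [0.5827, -0.2105, 0.112]
tcp_rot: [-0.706, 0.708, -0.0, 0.0]
contact_force: [-1.3, 0.9, 5.9]
width: 0.0376
```

Call:
jog_arm([
  [0,0,5,0,0,0,-0.6],
  [0,0,15,0,0,0,-0.6],
  [0,0,40,0,0,0,-0.6],
  [0,0,80,0,0,0,-0.6],
  [0,0,125,0,0,0,-0.6],
  [0,0,170,0,0,0,-0.6],
  [0,0,190,0,0,0,-0.6],
  [0,0,190,0,0,0,-0.6],
], squeeze=20)

```text
clock: 5.08
position: [0.5829, -0.2105, 0.3035]
tcp_rot: [-0.706, 0.709, -0.001, 0.001]
contact_force: [-0.1, -0.1, -1.5]
width: 0.0376
```

```bash
python3 w.py w2; python3 -c "
from bench import robot
import cv2
cv2.imwrite('pics/s2.png',cv2.resize(robot.camera('scene')[60:260,100:380,::-1],None,fx=2.8,fy=2.8))"
```

```text
5.075 [ 0.58286905 -0.21048158  0.30345861] 0.03755050600188954 [-0.12124874 -0.06119814 -1.54892944]
```

View pics/w2.png

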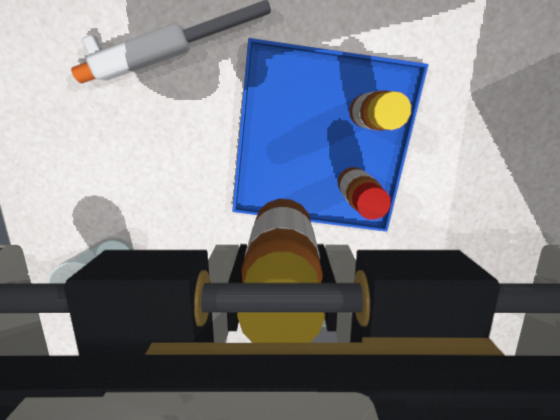

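View pics/s2.png

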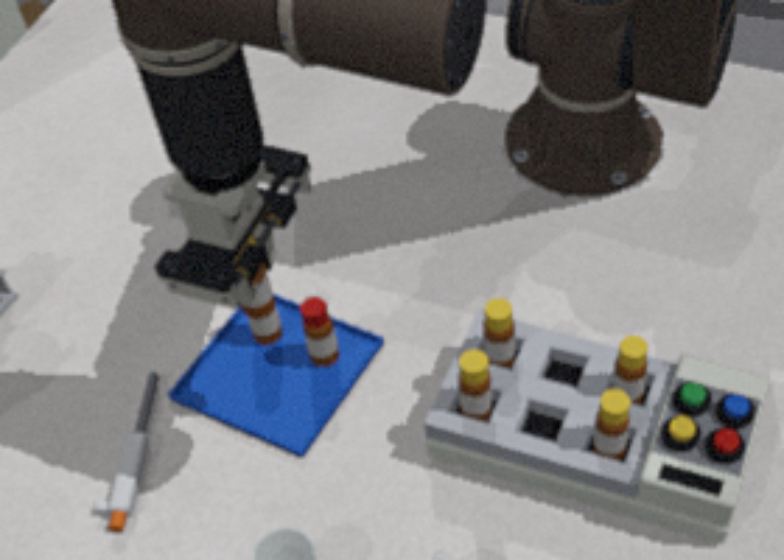

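A is held upright at width 37.6 mm. Carrying it to pocket p1.

Call:
jog_arm([
  [-3,35,0,0,0,0,-0.6],
  [-7,75,0,0,0,0,-0.6],
  [-11,120,0,0,0,0,-0.6],
  [-15,165,0,0,0,0,-0.6],
  [-19,210,0,0,0,0,-0.6],
  [-23,250,0,0,0,0,-0.6],
  [-27,285,0,0,0,0,-0.6],
  [-31,310,0,0,0,0,-0.6],
  [-31,320,0,0,0,0,-0.6],
  [-31,320,0,0,0,0,-0.6],
])

```text
clock: 6.42
position: [0.5512, 0.1098, 0.3002]
tcp_rot: [-0.706, 0.708, 0.0, -0.001]
contact_force: [-0.7, -0.0, -0.5]
width: 0.0376
```

```bash
python3 w.py w3
python3 - <<'E'
from h import *
p=np.load('pics/w3.npy',allow_pickle=True).item(); im=cv2.imread('pics/w3.png')
def dots(X,c):
    for q in proj(p,X): cv2.circle(im,tuple(int(v) for v in q),1,c,-1)
t=np.linspace(-24,24,25); o=0*t
ax=np.array([1,-.0166]); ay=np.array([.0166,1])
for c in [(551.2,107.9),(469.3,109.3)]:
    for u,v in [(t,o+24),(t,o-24),(o+24,t),(o-24,t)]:
        xy=np.array(c)+np.outer(u,ax)+np.outer(v,ay); dots(np.c_[xy,o+75]/1000,(255,0,255))
t=np.linspace(0,2*np.pi,24)
for c in [(552.6,189.7),(549.2,25.6),(472.7,189.4),(468.1,27.4)]: dots(np.c_[c[0]/1000+.0165*np.cos(t),c[1]/1000+.0165*np.sin(t),0*t+.151],(255,0,0))
o=robot=None
cv2.imwrite('pics/w3o.png',im)
E
```

```text
6.425 [0.55115639 0.10975613 0.30018194] 0.03763131756352649 [-0.65688501 -0.00360983 -0.53531867]
```

View pics/w3o.png

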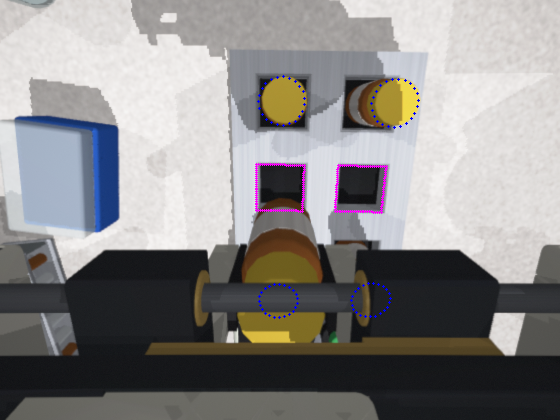

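Call:
jog_arm([
  [0,0,-35,0,0,0,-0.6],
  [0,0,-70,0,0,0,-0.6],
  [0,0,-95,0,0,0,-0.6],
  [0,0,-110,0,0,0,-0.6],
  [0,0,-120,0,0,0,-0.6],
  [0,0,-130,0,0,0,-0.6],
  [0,0,-136,0,0,0,-0.6],
  [0,0,-138,0,0,0,-0.6],
  [0,0,-138,0,0,0,-0.6],
])

```text
clock: 7.6
position: [0.5515, 0.1097, 0.1634]
tcp_rot: [-0.706, 0.708, -0.0, 0.0]
contact_force: [-0.2, 0.3, -1.2]
width: 0.0374
```

Call:
jog_arm([
  [0,0,-1,0,0,0,-0.6],
  [0,0,-2,0,0,0,-0.6],
  [0,0,-2,0,0,0,-0.6],
])

```text
clock: 7.98
position: [0.5514, 0.1096, 0.1612]
tcp_rot: [-0.706, 0.709, -0.0, 0.0]
contact_force: [0.0, -0.1, -0.6]
width: 0.0375
```

Call:
jog_arm([
  [0,0,-1,0,0,0,-0.6],
  [0,0,-1.5,0,0,0,-0.6],
  [0,0,-1.5,0,0,0,-0.6],
])

```text
clock: 8.35
position: [0.5515, 0.1096, 0.16]
tcp_rot: [-0.706, 0.708, -0.0, 0.0]
contact_force: [-1.2, -0.5, 3.7]
width: 0.0374
```

Contact at 3.7 N. Releasing.

Call:
jog_arm([
  [0,0,0,0,0,0,0.0],
  [0,0,0,0,0,0,0.3],
  [0,0,0,0,0,0,0.3],
  [0,0,30,0,0,0,0.3],
  [0,0,75,0,0,0,0.3],
  [0,0,120,0,0,0,0.4],
  [0,0,140,0,0,0,0.4],
])

```text
clock: 9.22
position: [0.5521, 0.1099, 0.3026]
tcp_rot: [-0.706, 0.708, -0.001, 0.002]
contact_force: [1.0, -0.4, -1.0]
width: 0.0606
```

Call:
jog_arm([
  [-6,-40,0,0,0,0,0.4],
  [-13,-80,0,0,0,0,0.4],
  [-21,-130,0,0,0,0,0.4],
  [-29,-180,0,0,0,0,0.4],
  [-37,-230,0,0,0,0,0.4],
  [-45,-280,0,0,0,0,0.4],
  [-53,-325,0,0,0,0,0.4],
  [-59,-365,0,0,0,0,0.4],
  [-64,-394,0,0,0,0,0.4],
  [-64,-394,0,0,0,0,0.4],
])

```text
clock: 10.48
position: [0.4868, -0.2861, 0.2992]
tcp_rot: [-0.705, 0.71, 0.0, -0.0]
contact_force: [0.9, 0.8, -0.8]
width: 0.0613
```

```bash
python3 w.py w4
python3 - <<'E'
from h import *
from bench import robot
a=robot.camera('top')[:,:,::-1]; cv2.imwrite('pics/top4.png',a)
cv2.imwrite('pics/t4.png',cv2.resize(a[175:295,160:460],None,fx=2.6,fy=2.6))
E
sed "s/top0/top4/" m.py > m4.py; sed -i '/^S=/a cen((255,209,281,233),yel,.151,"placedA")' m4.py; python3 m4.py
```

```text
10.475 [ 0.48677187 -0.28605006  0.29918822] 0.06133567675623305 [ 0.87644452  0.83524125 -0.82997071]
sA [nan nan] area 0.0 [nan nan nan]
sB [nan nan] area 0.0 [nan nan nan]
red [nan nan] area 0.0 [nan nan nan]
placedA [265.27 220.04] area 152.8 [551.  105.4 151. ]
L0 [228.34 219.58] area 151.5 [552.6 189.6 151. ]
L1 [300.47 220.62] area 154.9 [549.1  25.6 151. ]
L2 [228.49 254.81] area 153.5 [472.8 189.3 151. ]
L3 [299.99 256.55] area 155.2 [468.   27.4 151. ]
ky [198.49 226.24] area 89.0 [538.  265.2 118. ]
kr [177.49 226.01] area 93.9 [538.9 315.2 118. ]
kb [176.89 247.22] area 57.6 [489.  316.3 118. ]
kg [198.03 247.53] area 70.1 [488.  266.2 118. ]
p1 [267.31 220.93] area 155.8 [550.2 105.   75. ]
p2 [265.78 253.76] area 355.5 [469.9 109.1  75. ]
row angle deg (x axis of mixer) -2.942693086260119 0.08040263149062099m4.py:6: RuntimeWarning: invalid value encountered in scalar divide
  yy,xx=np.mgrid[y0:y1,x0:x1]; uv=[(s*xx).sum()/s.sum(),(s*yy).sum()/s.sum()]
```

View pics/t4.png

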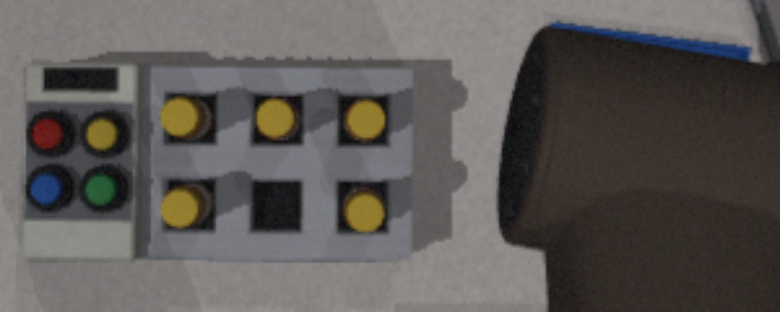

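View pics/w4.png

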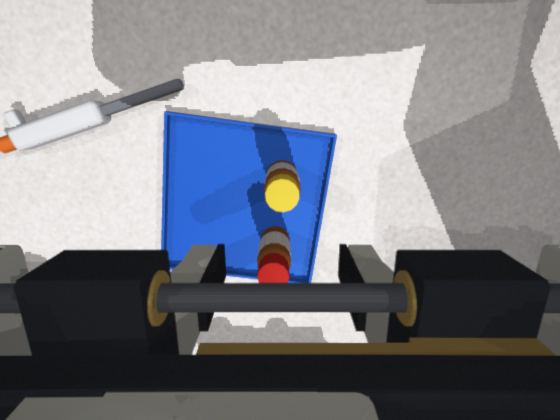

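A stands in p1 (cap at (551,105), about 2.5 mm off centre) and nothing else moved. Descending on spare B, whose cap is at (282,195) in the wrist view.

Call:
jog_arm([
  [0,-1,-40,0,0,0,0.4],
  [0,-1,-80,0,0,0,0.4],
  [0,-1,-115,0,0,0,0.4],
  [0,-1,-145,0,0,0,0.4],
  [0,-1,-170,0,0,0,0.4],
  [0,-1,-188,0,0,0,0.4],
  [0,-1,-188,0,0,0,0.4],
])

```text
clock: 11.45
position: [0.4869, -0.2843, 0.1105]
tcp_rot: [-0.706, 0.708, 0.001, -0.001]
contact_force: [0.3, 0.6, 0.6]
width: 0.0612
```

Call:
jog_arm([
  [0,0,0,0,0,0,0.0],
  [0,0,0,0,0,0,-0.3],
  [0,0,0,0,0,0,-0.5],
  [0,0,0,0,0,0,-0.5],
  [0,0,0,0,0,0,-0.6],
  [0,0,0,0,0,0,-0.6],
], squeeze=20)

```text
clock: 12.2
position: [0.4877, -0.2856, 0.1124]
tcp_rot: [-0.706, 0.708, -0.0, 0.0]
contact_force: [-1.4, 1.2, 6.5]
width: 0.0377
```

Call:
jog_arm([
  [0,0,5,0,0,0,-0.6],
  [0,0,15,0,0,0,-0.6],
  [0,0,40,0,0,0,-0.6],
  [0,0,80,0,0,0,-0.6],
  [0,0,125,0,0,0,-0.6],
  [0,0,170,0,0,0,-0.6],
  [0,0,188,0,0,0,-0.6],
  [0,0,188,0,0,0,-0.6],
])

```text
clock: 13.2
position: [0.4878, -0.2855, 0.3016]
tcp_rot: [-0.706, 0.709, -0.001, 0.001]
contact_force: [0.3, 0.4, -2.5]
width: 0.0375
```

```bash
python3 w.py w5
```

```text
13.2 [ 0.48775457 -0.28548715  0.30156794] 0.037460526023850194 [ 0.32053217  0.41675323 -2.48525825]
```

View pics/w5.png

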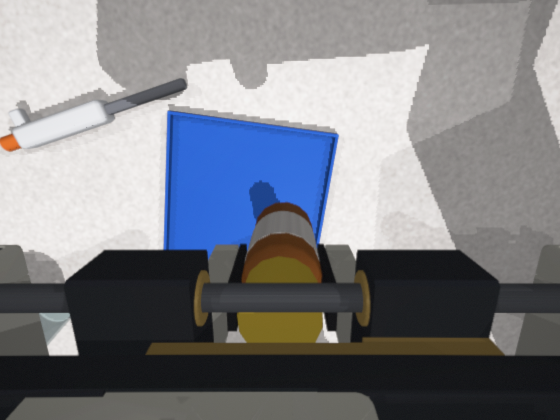

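B is held. Carrying it to p2.

Call:
jog_arm([
  [-2,35,0,0,0,0,-0.6],
  [-4,80,0,0,0,0,-0.6],
  [-6,130,0,0,0,0,-0.6],
  [-8,180,0,0,0,0,-0.6],
  [-10,230,0,0,0,0,-0.6],
  [-12,280,0,0,0,0,-0.6],
  [-14,325,0,0,0,0,-0.6],
  [-16,365,0,0,0,0,-0.6],
  [-18,396,0,0,0,0,-0.6],
  [-18,396,0,0,0,0,-0.6],
])

```text
clock: 14.5
position: [0.4687, 0.1121, 0.2981]
tcp_rot: [-0.707, 0.708, 0.0, -0.001]
contact_force: [-0.6, 0.1, -0.9]
width: 0.0376
```

Call:
jog_arm([
  [0,0,-30,0,0,0,-0.6],
  [0,0,-60,0,0,0,-0.6],
  [0,0,-85,0,0,0,-0.6],
  [0,0,-85,0,0,0,-0.6],
])

```text
clock: 15.0
position: [0.4679, 0.1092, 0.2123]
tcp_rot: [-0.705, 0.709, 0.001, -0.003]
contact_force: [0.5, 0.1, -1.7]
width: 0.0376
```

```bash
python3 w.py w6
```

```text
15.0 [0.46791183 0.10916768 0.21225878] 0.037649594223352734 [ 0.48893843  0.0692657  -1.67800594]
```

View pics/w6.png

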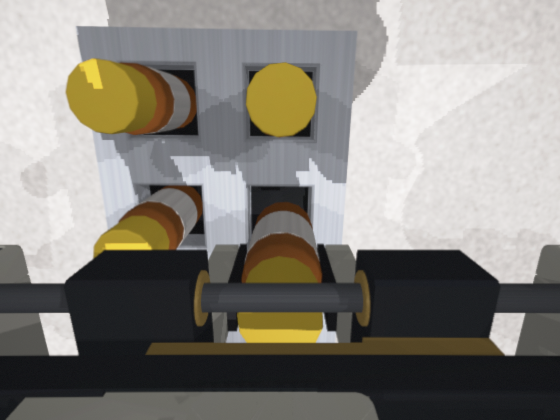

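Call:
jog_arm([
  [0,0,-15,0,0,0,-0.6],
  [0,0,-28,0,0,0,-0.6],
  [0,0,-38,0,0,0,-0.6],
  [0,0,-46,0,0,0,-0.6],
  [0,0,-49,0,0,0,-0.6],
  [0,0,-50,0,0,0,-0.6],
  [0,0,-50,0,0,0,-0.6],
])

```text
clock: 15.92
position: [0.4695, 0.1107, 0.1649]
tcp_rot: [-0.706, 0.708, -0.0, 0.0]
contact_force: [-0.7, 0.5, -1.3]
width: 0.0371
```

Call:
jog_arm([
  [0,0,-1,0,0,0,-0.6],
  [0,0,-2,0,0,0,-0.6],
  [0,0,-2,0,0,0,-0.6],
])

```text
clock: 16.3
position: [0.4694, 0.1106, 0.1627]
tcp_rot: [-0.706, 0.709, -0.0, 0.0]
contact_force: [0.0, 0.4, -1.1]
width: 0.0374
```

Call:
jog_arm([
  [0,0,-1,0,0,0,-0.6],
  [0,0,-2,0,0,0,-0.6],
  [0,0,-2,0,0,0,-0.6],
])

```text
clock: 16.68
position: [0.4694, 0.1106, 0.1606]
tcp_rot: [-0.706, 0.709, 0.0, -0.0]
contact_force: [-0.9, 0.6, -1.5]
width: 0.0375
```

Call:
jog_arm([
  [0,0,-0.5,0,0,0,-0.6],
  [0,0,-1,0,0,0,-0.6],
  [0,0,-1,0,0,0,-0.6],
])

```text
clock: 17.05
position: [0.4694, 0.1106, 0.1603]
tcp_rot: [-0.706, 0.708, -0.0, 0.0]
contact_force: [-4.1, -0.1, 7.8]
width: 0.0372
```

Call:
jog_arm([
  [0,0,0,0,0,0,0.0],
  [0,0,0,0,0,0,0.3],
  [0,0,0,0,0,0,0.3],
  [0,0,30,0,0,0,0.3],
  [0,0,75,0,0,0,0.3],
  [0,0,110,0,0,0,0.3],
  [0,0,110,0,0,0,0.3],
])

```text
clock: 17.92
position: [0.4706, 0.1113, 0.2725]
tcp_rot: [-0.706, 0.708, -0.001, 0.003]
contact_force: [-0.7, -0.3, 0.2]
width: 0.0566
```

Call:
jog_arm([
  [15,35,0,0,0,0,-0.5],
  [33,75,0,0,0,0,-1],
  [51,115,0,0,0,0,-1],
  [68,150,0,0,0,0,-1],
  [69,155,0,0,0,0,-1],
  [69,155,0,0,0,0,-1],
  [69,155,0,0,0,0,-1],
])

```text
clock: 18.8
position: [0.5379, 0.2647, 0.2695]
tcp_rot: [-0.706, 0.709, 0.0, -0.0]
contact_force: [-0.3, 0.4, 0.6]
width: 0.0005
```

```bash
python3 w.py w7
python3 - <<'E'
from h import *
from bench import robot
for n in ['top','scene']:
    a=robot.camera(n)[:,:,::-1]; cv2.imwrite(f'pics/{n}7.png',a)
p=np.load('pics/w7.npy',allow_pickle=True).item(); im=cv2.imread('pics/w7.png')
t=np.linspace(0,2*np.pi,24)
for c,r,z in [((551,106),16.5,151),((469.5,108),16.5,151),((538,265.3),14,118),((489,316.3),14,118),((488,266.2),14,118)]:
    for q in proj(p,np.c_[c[0]+r*np.cos(t),c[1]+r*np.sin(t),0*t+z]/1000): cv2.circle(im,tuple(int(v) for v in q),1,(255,0,255),-1)
cv2.imwrite('pics/w7o.png',im)
E
```

```text
18.8 [0.53793418 0.2647211  0.26949692] 0.0004689144349345576 [-0.27005191  0.354043    0.60545451]
```

View pics/w7o.png

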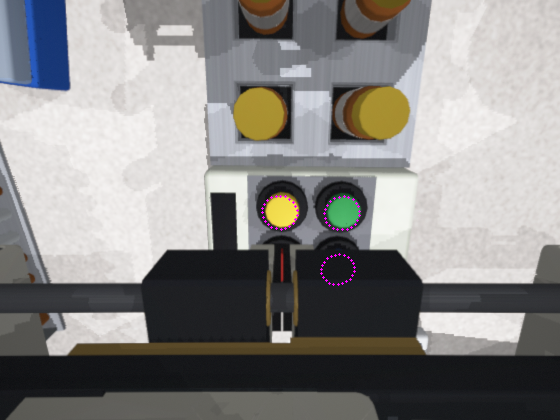

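View pics/top7.png

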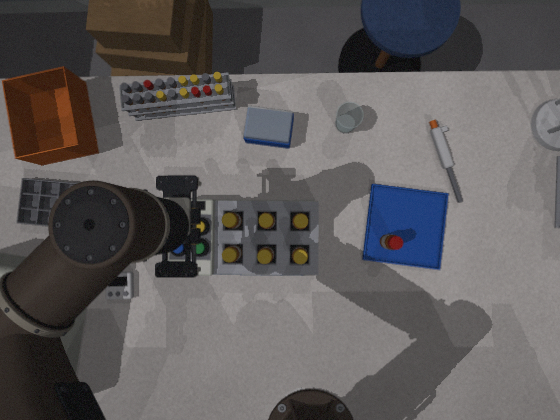

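View pics/scene7.png

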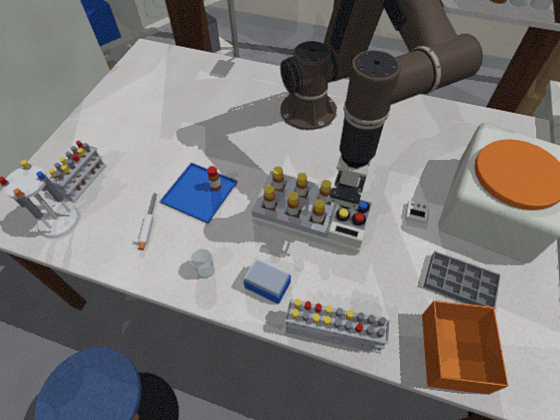

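Both spares are seated upright and the key overlay matches the image (yellow at (281,212)). Pressing yellow.

Call:
jog_arm([
  [0,0,-30,0,0,0,-1],
  [0,0,-60,0,0,0,-1],
  [0,0,-76,0,0,0,-1],
  [0,0,-82,0,0,0,-1],
  [0,0,-85,0,0,0,-1],
  [0,0,-87,0,0,0,-1],
  [0,0,-88,0,0,0,-1],
  [0,0,-88,0,0,0,-1],
])

```text
clock: 19.95
position: [0.5387, 0.2659, 0.1823]
tcp_rot: [-0.706, 0.708, -0.0, 0.001]
contact_force: [0.8, 0.3, 1.7]
width: 0.0004
```

Call:
jog_arm([
  [0,0,-2,0,0,0,-1],
  [0,0,-4,0,0,0,-1],
  [0,0,-5,0,0,0,-1],
  [0,0,-5,0,0,0,-1],
])

```text
clock: 20.45
position: [0.5388, 0.2659, 0.1774]
tcp_rot: [-0.706, 0.708, -0.0, 0.001]
contact_force: [-0.1, -0.9, 6.6]
width: 0.0004
```

Call:
jog_arm([
  [0,0,-0.7,0,0,0,-1],
  [0,0,-0.7,0,0,0,-1],
])

```text
clock: 20.7
position: [0.5388, 0.2659, 0.1773]
tcp_rot: [-0.706, 0.708, -0.0, 0.001]
contact_force: [-1.7, 0.2, 10.8]
width: 0.0003
```

Call:
jog_arm([
  [0,0,10,0,0,0,-1],
  [0,0,30,0,0,0,-1],
  [-25,25,30,0,0,0,-1],
  [-49.5,50.5,30,0,0,0,-1],
  [-49.5,50.5,30,0,0,0,-1],
  [-49.5,50.5,20,0,0,0,-1],
  [-49.5,50.5,10,0,0,0,-1],
  [-49.5,50.5,6,0,0,0,-1],
  [-49.5,50.5,6,0,0,0,-1],
])

```text
clock: 21.82
position: [0.4889, 0.3154, 0.1814]
tcp_rot: [-0.705, 0.709, -0.0, -0.001]
contact_force: [-1.0, -0.3, 2.3]
width: 0.0002
```

Yellow reached its stop at 10.8 N with no further travel. Now blue.

Call:
jog_arm([
  [0,0,-2,0,0,0,-1],
  [0,0,-4,0,0,0,-1],
  [0,0,-5.5,0,0,0,-1],
  [0,0,-5.5,0,0,0,-1],
])

```text
clock: 22.32
position: [0.4891, 0.3158, 0.1773]
tcp_rot: [-0.706, 0.708, -0.0, 0.0]
contact_force: [-1.9, -4.2, 8.7]
width: 0.0008
```

Call:
jog_arm([
  [0,0,-0.5,0,0,0,-1],
  [0,0,-0.5,0,0,0,-1],
])

```text
clock: 22.58
position: [0.4891, 0.3159, 0.1773]
tcp_rot: [-0.706, 0.708, -0.0, 0.0]
contact_force: [-2.0, -4.7, 11.1]
width: 0.0005
```

Call:
jog_arm([
  [0,0,10,0,0,0,-1],
  [0,0,30,0,0,0,-1],
  [0,-25,30,0,0,0,-1],
  [-1,-50,30,0,0,0,-1],
  [-1,-50,30,0,0,0,-1],
  [-1,-50,20,0,0,0,-1],
  [-1,-50,10,0,0,0,-1],
  [-1,-50,6,0,0,0,-1],
  [-1,-50,6,0,0,0,-1],
])

```text
clock: 23.7
position: [0.4876, 0.266, 0.1813]
tcp_rot: [-0.706, 0.708, -0.0, -0.001]
contact_force: [-1.2, -0.0, 1.7]
width: 0.0002
```

Call:
jog_arm([
  [0,0,-2,0,0,0,-1],
  [0,0,-4,0,0,0,-1],
  [0,0,-5.5,0,0,0,-1],
  [0,0,-5.5,0,0,0,-1],
])

```text
clock: 24.2
position: [0.4878, 0.2662, 0.1773]
tcp_rot: [-0.706, 0.708, -0.0, 0.0]
contact_force: [-5.0, -1.0, 9.6]
width: 0.0006
```

Blue and green reached the same stop height, 0.1773. Pushing a touch more, then letting up and moving clear.

Call:
jog_arm([
  [0,0,-0.5,0,0,0,-1],
  [0,0,-0.5,0,0,0,-1],
])

```text
clock: 24.45
position: [0.4879, 0.2662, 0.1772]
tcp_rot: [-0.706, 0.708, -0.0, 0.0]
contact_force: [-6.0, -2.3, 12.1]
width: 0.0005
```

Call:
jog_arm([
  [0,0,10,0,0,0,-1],
  [0,0,40,0,0,0,-1],
  [0,0,90,0,0,0,-1],
  [0,0,130,0,0,0,-1],
  [-15,50,130,0,0,0,-1],
  [-30,100,130,0,0,0,-1],
  [-45,150,130,0,0,0,-1],
  [-60,190,130,0,0,0,-1],
  [-60,190,130,0,0,0,-1],
  [-60,190,130,0,0,0,-1],
])

```text
clock: 25.7
position: [0.4278, 0.4561, 0.3058]
tcp_rot: [-0.706, 0.708, -0.0, -0.0]
contact_force: [-0.4, -0.6, 0.5]
width: 0.0003
```

```bash
python3 - <<'E'
from h import *
from bench import robot
o=robot.get_obs(); print(o['clock'],o['position'],o['contact_force'])
for n in ['top','scene']:
    a=robot.camera(n)[:,:,::-1]; cv2.imwrite(f'pics/{n}8.png',a)
E
sed "s/top0/top8/" m.py > m8.py; sed -i '/^S=/a cen((255,209,281,233),yel,.151,"placedA");cen((253,242,281,267),yel,.151,"placedB")' m8.py; python3 m8.py 2>/dev/null
```

```text
25.7 [0.42778817 0.4561044  0.30577278] [-0.40745044 -0.57302314  0.53380478]
sA [nan nan] area 0.0 [nan nan nan]
sB [nan nan] area 0.0 [nan nan nan]
red [395.25 242.34] area 140.7 [ 496.9 -199.6  103. ]
placedA [266.32 218.98] area 62.5 [553.4 103.  151. ]
placedB [263.83 256.42] area 150.3 [468.7 109.1 151. ]
L0 [227.89 218.04] area 57.1 [556.1 190.6 151. ]
L1 [300.46 220.59] area 150.0 [549.2  25.6 151. ]
L2 [228.87 254.73] area 40.1 [472.9 188.4 151. ]
L3 [299.96 256.56] area 150.1 [468.   27.4 151. ]
ky [198.21 225.4 ] area 68.5 [540.  265.9 118. ]
kr [177.79 226.08] area 45.4 [538.7 314.4 118. ]
kb [177.2  247.02] area 15.9 [489.4 315.6 118. ]
kg [198.3 247.6] area 30.3 [487.8 265.5 118. ]
p1 [266.18 221.27] area 228.4 [549.4 107.8  75. ]
p2 [266.61 250.93] area 217.7 [476.8 107.1  75. ]
row angle deg (x axis of mixer) 0.5690166237185178 0.07259079686705808
```

View pics/top8.png

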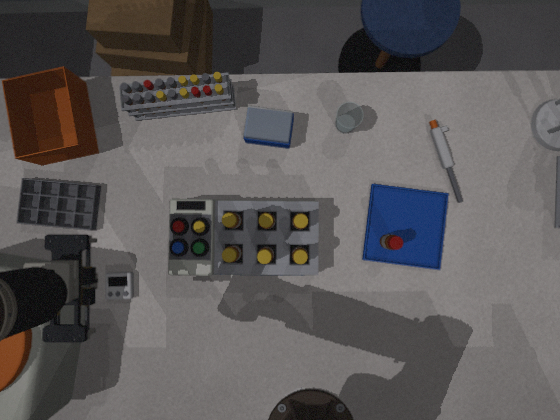

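View pics/scene8.png

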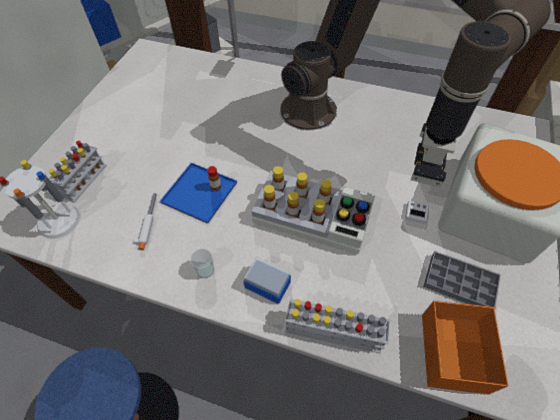

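The images show both spares upright at (266,220) and (264,257), the bystanders in place and the arm clear. The offsets of shadowed caps in this measurement come from the arm's shadow. Handing in.

```bash
python3 -c "
from bench import robot
print(robot.job_done())"
```

```text
the job is handed in; nothing more can be done
None
```

I put both yellow-capped spares into the two empty middle pockets, then pressed yellow, blue and green one at a time. I handed the job in at about 26 s; `job_done` gave no verdict.

- **Placing:** I lowered each spare until it touched the pocket floor (about 4 N and 8 N), then let go. A clear top view put the first 2.5 mm off its pocket's centre, and the last picture put the second within about 1 mm.
- **Keys:** Each key was pushed until it stopped moving (tool height 0.177 m, 11–12 N) and then let up. I never pressed the red key.
- **Last checks:** The final pictures show all six bottles upright. The red-capped bottle measured the same as at the start, and nothing else on the bench had visibly moved. The arm was clear, with tool force near zero. Key travel is not reported, so I judged "up" from the arm being clear and the pictures.
- **Checks that disagreed:** In the last picture the arm's shadow lay over several caps and keys. The first spare and two loaded bottles measured up to about 4 mm off their earlier readings. They showed no shift in the unshadowed picture after the first placement, so I put this down to shadow. I took no clear measurement after that.

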